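Seat collar and suspension accumulator held down in a sprung service fixture

TASK

Set the seat collar that lies flange down on the bench into the round pocket of the sprung fixture, flange still down and fully home, and let go of it. Then take the round accumulator by its neck from its rubber stand, set it upright, ball down, in the collar, and push down on the accumulator alone until the sprung carrier is about 25 mm below its rest height, clear of its bottom stop; the job finishes while you are still holding it pressed down there, without easing off. Leave everything else on the bench where it is, including the spare collar that lies flange up.

Things in the scene. Friction and masses are not known exactly. Their poses are not given: they have to be found in the camera images.
- collar_mid (a point): The dark steel seat collar to use, lying flange DOWN on the bench (wide at the bottom): a flange of 58 mm diameter and 6 mm thick, above it a round hub of 44 mm diameter; 26 mm high in all; the hub is open at the top, a 34 mm wide recess 20 mm deep. 80 g. The point is on its axis, 13 mm above its underside (half-way up); z points up, out of the hub end.
- spare_mid (a point): The spare collar, of the same shape and material but lying flange UP (wide at the top): to be left alone. The point is on its axis, half-way up, 13 mm above the bench.
- pocket (a point): Centre of the flat floor of the round pocket in the top of the fixture's sprung carrier, a steel disc of 96 mm diameter and 12 mm thick on a coil spring, over a 140 mm square foot that is fixed to the bench. The pocket is 63 mm wide and 6 mm deep, so that a collar's flange lies flush in it. The floor is 85 mm above the bench at rest, about 60 mm when pressed as asked, and 51 mm at the bottom stop. z is up.
- carrier (a joint): How far the sprung carrier is pressed straight down, in m: 0 at rest (top), 0.025 as asked, 0.034 at its hard bottom stop (a post under it). The spring pushes up with 6 N at the top and 0.35 N more for every mm; the carrier itself weighs 3 N. So with the collar and the accumulator's free weight on it, it sinks by 2 to 12 mm by itself, and a further push of 5 to 8 N takes it to 25 mm. It springs up when released.
- flask_mid (a point): The accumulator, a round steel flask: a ball of 76 mm diameter below, a plain round neck of 30 mm diameter standing up from it; 125 mm high in all, 0.3 to 0.6 kg. It stands upright in a black rubber ring stand (foot 92 mm wide, ring 72 mm wide and 30 mm high), its lowest point 22 mm above the bench. The point is on its axis, 62.5 mm above its lowest point (half-way up); z points up, along the neck.
- flask_neck (a point): The middle of the accumulator's neck, on the axis, 100 mm above its lowest point: the place to grip. The neck is clear of the ball from 75 mm to its top at 125 mm. Seated in the collar in the pocket, this point is 122 mm above the pocket floor (the lowest point of the ball 4 mm below the top of the collar), so about 207 mm above the bench with the carrier at the top and about 182 mm with it pressed by 25 mm.
- filter_mid (a point): White oil filter, 76 mm wide, 82 mm high; point at its centre. Leave alone.
- socket_a_mid (a point): Steel socket standing on end, 32 mm wide, 50 mm high; point at its centre. Leave alone.
- socket_b_mid (a point): Dark steel deep socket standing on end, 26 mm wide, 60 mm high; point at its centre. Leave alone.
- bearing_mid (a point): Plain steel bearing without a flange, 62 mm wide, 16 mm high; point at its centre. Leave alone.
- tub_mid (a point): Tub of cleaning wipes, 100 mm wide, 170 mm high; point at its centre. Leave alone.
- wrench_grip (a point): Wrench lying flat, 190 mm long; point on its handle. Leave alone.
- driver_grip (a point): Screwdriver lying flat, 210 mm long; point on its handle. Leave alone.
Things that resemble listed ones, but are neither listed nor needed, are in the scene too. Leave any brown look-alike of the part that bears flask_mid alone.

How it is judged:
On the way, in this order (a step that is already met when the one before it is completed fails the run):
1. the collar lies flange down and home in the pocket, let go of (distance between collar_mid and pocket below 0.018 m and horizontal distance between collar_mid and pocket below 0.005 m and z of collar_mid in the frame of pocket below 0.0155 m and angle between collar_mid's own z axis and vertical below 0.1 rad and contact force between each of the fingers, the arm and collar below 1 N and contact force between each of the fingers, the arm and fixture below 1 N), for 0.2 s.
2. the accumulator sits upright in the collar and presses the carrier down about 25 mm (all of step 1 and horizontal distance between flask_mid and pocket below 0.012 m and angle between flask_mid's own z axis and vertical below 0.15 rad and contact force between flask and collar above 5 N and value of joint carrier between 0.0195 and 0.0315 m and contact force between any of the fingers, the arm and flask above 1.5 N), for 0.3 s.
At the end, for the whole second after the job is handed in: Collar flange down in the pocket (5 mm off centre, 2.5 mm off the floor, 0.1 rad); accumulator in it, upright to 0.15 rad, 12 mm off centre; carrier pressed 19.5 to 31.5 mm; the robot pushes the accumulator with over 1.5 N, touches neither collar nor fixture; all still (all of step 2 and linear speed of flask below 0.02 m/s); the arm keeps its last pose, push and grip.
It fails at once if the spare collar was moved more than 30 mm (distance of spare_mid from where it was at the start of the episode above 0.03 m).
It fails at once if another thing on the bench was moved more than 30 mm or knocked over (distance of any of filter_mid, socket_a_mid, socket_b_mid, bearing_mid, tub_mid, wrench_grip, driver_grip from where it was at the start of the episode above 0.03 m or angle between any of filter_mid, socket_a_mid, socket_b_mid, bearing_mid, tub_mid's own z axis and vertical above 0.5 rad).
It also fails if it takes over 59 s, if anything falls off the work surface, if the arm or the gripper's body presses on something with over 40 N, if the wrist force passes 120 N, or if a joint passes its speed limit or range.

ROBOT

A 7-joint arm with a two-finger parallel gripper is mounted at the origin on the work surface. World frame = base frame: x ahead of the robot, y to its left, z up, the work surface at z = 0. Lengths are in m, angles in rad, forces in N, time in s.
With the tool pointing down it reaches from about 0.425 to 1.025 m from the base axis. Payload 9.4 kg.
Tool frame: the origin (TCP) lies midway between the tips of the shut fingers; the grasp point (between the pads) lies 19 mm behind it; x points along the fingers, z is the direction in which the jaws open and shut, and the axes are right-handed (so a half turn about x gives the same grasp; the last joint's range is limited). The gripper opens to 85 mm and grips with 20 to 120 N. Pads are 22 mm wide; open, the fingers measure 114 mm over their backs; the gripper's body (76 mm by 85 mm) begins 54 mm behind the grasp point. The pads swing forward as they close: fully open they stand 13 mm farther back than shut.
Start: joints at [-1.189, 0.599, -0.003, 1.599, 0.002, 0.943, -0.08], TCP at [0.321, 0.65, 0.231] pointing down, gripper open.
Joint ranges: [-2.57, 2.57], [-0.35, 1.97], [-1.29, 1.29], [0.11, 2.56], [-1.05, 4.19], [0.11, 1.86], [-2.63, 2.63]. Speed limits (rad/s): [2.22, 2.22, 3.01, 3.01, 3.14, 3.14, 3.14].

INTERFACE

Orientations are given as a unit quaternion [w, x, y, z].
In Python, from rig import env gives the robot as it stands.
- The arm moves only by the tool play_rows, never from a script. Its argument "deltas" is a list of rows, each a list of 4 numbers: the shift along the world's x, y, z in mm, then the turn about the world's z in rad. A call has 1 to 20 rows; each row is the pose to reach, as a shift and turn from the pose measured when the call began; what a row does not reach only later rows make up. A row lasts 1/12 s, in which the tool goes at most 41.7 mm and 7.16 degrees, less where a joint would pass 70% of its speed; a pose out of reach is approached as far as the arm can. A call with a gripper value outside its range is refused whole. "grip" is the opening, from -1 (shut) to 1 (fully open), so that 0 is half open, set as the call begins (left out, the last holds). The fingers move at their own pace and stop on an object; "newtons" is the grip in N (left out, the last holds). Time passes only in rows, so rows that repeat a pose let the fingers close. It gives the time, the measured TCP pose, the force and the opening at its end, in the units of the state.
- env.read_state(): the state, without advancing time (a new reading comes with each control period).
- env.get_image(name): name is "scene" or "top" or "wrist"; returns a dict with "img" (420x560x3 uint8, blue, green, red), "fx", "fy", "cx", "cy" (pixels), "R" (3x3) and "t" (3): a world point X has camera coordinates R X + t. Camera axes: x right, y down, z forward; pixel columns grow to the right and rows downward; lengths in m; the calibration is good to about 2 mm. The wrist camera is an equidistant fisheye: a pixel r from the principal point sees the ray r / f radians off the axis. A picture is of the moment at which its call begins. There is no depth.
- env.job_done(): hands the job in, once; it reports no verdict.
Trained networks look in a picture, given as the dict that the camera call returned (one of the last four; its "shot" number tells which), for a name from the list of things; names that differ only in an ending like _2 or _b are one class to them, and where a whole thing is asked for, a point or a joint stands for the part that bears it (a point fixed in the world has none). Each returns a list of dicts, best first, with "confidence" (0 to 1); they miss things now and then, are a little off and sometimes report something else, mostly with a low value. They report only what shows in the picture. A call takes as long as a camera call. They do not tell look-alikes from the thing itself.
- env.search_frame(thing, picture): "point" ([column, row] as shares, 0 to 1, of the picture: columns of its width, rows of its height, amid what is visible of it).
- env.cut_out(thing, picture): "pixels" (420x560 bool, what is visible of it) and "point" ([column, row] as shares, 0 to 1, of the picture: columns of its width, rows of its height, amid what is visible of it).
The state is a dict: "time": time; "joints": joint angles; "qvel": joint speeds; "joint_efforts": joint torques, N m; "tool_pos": TCP position; "tcp_rot": TCP orientation; "force": force on the tool from outside, world axes, zero at the start; "moment": the same for the moment, N m; "gripper_width": finger opening in m.
Only numpy, scipy, OpenCV 4.12 (cv2) and the standard library are available. Lean on these libraries where they do the work, as an engineer would, in place of code of your own. Each camera call takes 0.05 s, during which the arm holds its last target.

## Working session

There is one attempt and no reset: what is moved stays moved. The work goes in short steps, Python scripts to look and compute and a tool call to move; the robot and the scene stay as the last step left them, time stands still between calls to the robot, and variables do not carry over. Pictures are saved under pics/ and viewed, and the job is handed in when it is done.

Besides the shell and the picture viewer there is one more tool, called after "Request:" by a JSON object that holds its "api" and its "payload". play_rows: Moves the arm, as the interface text tells. Its arguments: {"type":"object","properties":{"deltas":{"type":"array"},"grip":{"type":"number"},"newtons":{"type":"number"}},"required":["deltas"]}

```bash
ls; mkdir -p pics; cat > h.py <<'E'
import numpy as np, cv2
from rig import env
def ray(p,u,v):
    R=np.array(p["R"]);t=np.array(p["t"])
    d=np.array([(u-p["cx"])/p["fx"],(v-p["cy"])/p["fy"],1.0])
    return -R.T@t, R.T@d
def atz(p,u,v,z):
    o,d=ray(p,u,v); s=(z-o[2])/d[2]; return o+s*d
def proj(p,X):
    c=np.array(p["R"])@np.array(X)+np.array(p["t"]); return p["fx"]*c[0]/c[2]+p["cx"],p["fy"]*c[1]/c[2]+p["cy"]
E
python3 - <<'E'
from h import *
s=env.read_state(); print(s)
for n in ("scene","top","wrist"):
    p=env.get_image(n); cv2.imwrite(f"pics/{n}0.png",p["img"]); print(n,p["fx"],p["cx"],p["cy"],-np.array(p["R"]).T@np.array(p["t"]))
    if n!="wrist":
        for k in ("collar_mid","spare_mid","pocket","carrier","flask_mid","flask_neck","filter_mid"):
            try:
                for r in env.search_frame(k,p)[:4]:
                    u,v=r["point"][0]*560,r["point"][1]*420
                    print(k,round(r["confidence"],2),round(u),round(v),atz(p,u,v,{"pocket":.085,"carrier":.085,"flask_mid":.0845,"flask_neck":.122,"filter_mid":.041}.get(k,.013)).round(3))
            except Exception as e: print(k,e)
E
```

```text
pics
{'time': 0.0, 'joints': array([-1.18869837,  0.60014954, -0.00257668,  1.60016568,  0.00180537,
        0.94291162, -0.07979988]), 'qvel': array([-4.51771056e-04,  8.30012134e-05,  7.70220783e-04, -3.65054651e-04,
       -6.85740186e-04,  1.24104883e-03,  1.64318688e-03]), 'joint_efforts': array([-1.30376029e-03, -7.76453948e+01,  1.56433795e+00, -2.58032781e+01,
        1.22953622e-02,  8.84456502e-03,  7.75495721e-06]), 'tool_pos': array([0.3208596 , 0.64957749, 0.23038606]), 'tcp_rot': array([ 0.60011753, -0.373576  ,  0.60104421,  0.37288842]), 'force': array([ 0.30916461, -0.09966037, -0.36404903]), 'moment': array([-0.00867197, -0.03130185, -0.00488069]), 'gripper_width': 0.0853563757887188}
scene 398.7625322955564 278.52613582952205 208.64754522412343 [1.08690232 0.45090416 0.87560848]
collar_mid 0.82 389 284 [0.51  0.264 0.013]
spare_mid 0.89 348 296 [0.612 0.214 0.013]
pocket 0.78 254 163 [ 0.505 -0.248  0.085]
carrier 0.84 255 163 [ 0.501 -0.246  0.085]
flask_mid 0.94 276 232 [ 0.641 -0.011  0.085]
flask_mid 0.75 356 195 [0.387 0.046 0.085]
flask_mid 0.65 307 202 [ 0.505 -0.03   0.084]
flask_neck 0.72 358 197 [0.423 0.074 0.122]
flask_neck 0.68 307 201 [ 0.531 -0.008  0.122]
flask_neck 0.6 277 233 [0.663 0.015 0.122]
filter_mid 0.94 255 286 [0.769 0.049 0.041]
top 509.57015263112385 278.60149929773036 208.709096547659 [ 0.34513503 -0.04320531  1.46562306]
collar_mid 0.69 172 235 [0.506 0.259 0.013]
collar_mid 0.69 186 194 [0.624 0.219 0.013]
spare_mid 0.8 186 196 [0.618 0.221 0.013]
carrier 0.91 351 224 [ 0.517 -0.244  0.085]
flask_mid 0.97 275 237 [ 0.486 -0.036  0.085]
flask_mid 0.58 272 186 [ 0.627 -0.031  0.085]
flask_neck 0.96 273 187 [ 0.618 -0.033  0.122]
flask_neck 0.85 275 237 [ 0.482 -0.038  0.122]
flask_neck 0.76 253 286 [0.355 0.023 0.122]
filter_mid 0.76 248 139 [0.776 0.037 0.041]
wrist 325.19226210127806 281.3297486138164 212.46927831418358 [0.25374799 0.68265051 0.37391559]
```

View pics/scene0.png

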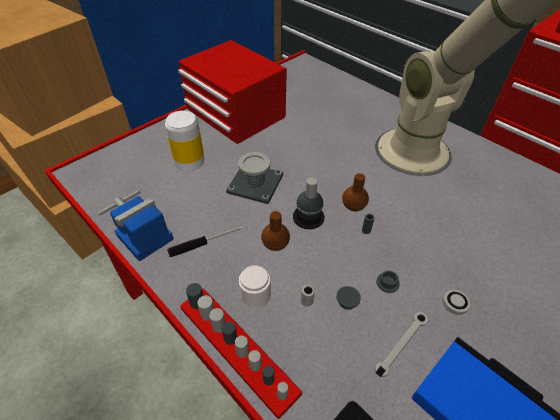

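View pics/top0.png

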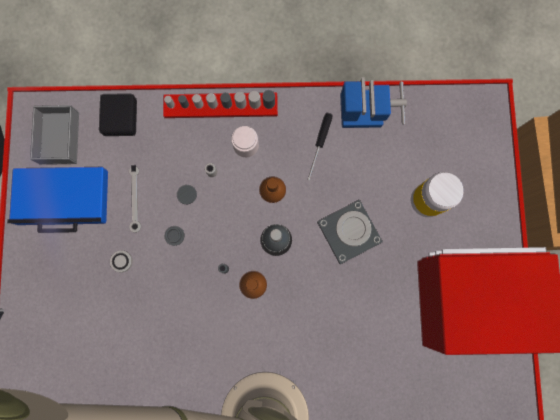

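View pics/wrist0.png

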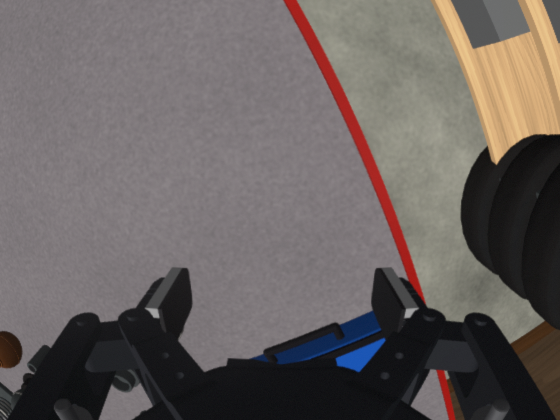

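The scene view shows the open-hub collar at (389,281), the flat spare at (348,297), the dark flask at (310,205) with two brown look-alikes, and the fixture at (255,170). Next I'll measure them precisely.

```bash
python3 - <<'E'
from h import *
from scipy.spatial.transform import Rotation as Ro
s=env.read_state(); q=s["tcp_rot"]; print(Ro.from_quat([q[1],q[2],q[3],q[0]]).as_matrix().round(3))
P={}
for n in ("scene","top"):
    p=env.get_image(n);P[n]=p
    for k in ("collar_mid","spare_mid","carrier","flask_mid"):
        for r in env.cut_out(k,p)[:4]:
            m=r["pixels"].astype(np.uint8); c=max(cv2.findContours(m,0,1)[0],key=len)
            x,y,w,h=cv2.boundingRect(c)
            print(n,k,round(r["confidence"],2),(np.array(r["point"])*[560,420]).round(1),"box",x,y,w,h,"ell",[np.round(a,1) for a in cv2.fitEllipse(c)])
def crop(n,x,y,r):
    return cv2.resize(P[n]["img"][y-r:y+r,x-r:x+r],(400,400),interpolation=cv2.INTER_CUBIC)
a=np.hstack([crop("scene",389,281,25),crop("top",174,236,25)])
cv2.imwrite("pics/collar.png",a)
cv2.imwrite("pics/fix.png",np.hstack([crop("scene",255,170,40),crop("top",352,230,40)]))
cv2.imwrite("pics/flask.png",np.hstack([crop("scene",310,205,40),crop("top",276,239,25)]))
E
```

```text
[[ 0.    -0.897  0.443]
 [-0.     0.443  0.897]
 [-1.    -0.     0.   ]]
scene collar_mid 0.66 [389.6 283.2] box 377 271 24 22 ell [array([388.2, 281.5]), array([20.9, 23.1]), np.float64(115.5)]
scene spare_mid 0.55 [347.1 296. ] box 336 286 25 24 ell [array([348.1, 297.3]), array([22.6, 23.7]), np.float64(136.8)]
scene spare_mid 0.21 [453.4 299.8] box 442 289 28 26 ell [array([455.8, 301.3]), array([23.3, 27.9]), np.float64(122.1)]
scene carrier 0.84 [257.4 161.8] box 239 152 31 28 ell [array([254.2, 165. ]), array([26.5, 30.4]), np.float64(78.3)]
scene carrier 0.31 [348.5 294.4] box 337 286 24 24 ell [array([348.2, 297.4]), array([21.5, 23.4]), np.float64(133.7)]
scene flask_mid 0.97 [307.9 199.5] box 296 177 27 39 ell [array([309.4, 199.2]), array([24.7, 37.7]), np.float64(5.9)]
scene flask_mid 0.83 [354.8 195.7] box 342 173 27 38 ell [array([355.8, 194.2]), array([24.4, 37.1]), np.float64(9.6)]
scene flask_mid 0.79 [278.  233.5] box 261 211 29 40 ell [array([275.1, 232.4]), array([26.1, 37.6]), np.float64(179.9)]
top collar_mid 0.74 [173.1 235. ] box 164 226 20 20 ell [array([173.6, 235.2]), array([18.5, 19.3]), np.float64(62.0)]
top spare_mid 0.87 [186.4 194.4] box 177 185 20 19 ell [array([186.2, 194. ]), array([18.5, 19.4]), np.float64(75.7)]
top carrier 0.97 [352.2 225.8] box 336 211 35 34 ell [array([352.9, 227.9]), array([33.2, 34.1]), np.float64(105.3)]
top flask_mid 0.87 [256.4 284.3] box 239 271 28 28 ell [array([252.6, 284.3]), array([26.2, 26.8]), np.float64(54.2)]
top flask_mid 0.81 [273.8 237.1] box 262 224 28 28 ell [array([275.5, 237.5]), array([26.4, 27. ]), np.float64(119.7)]
top flask_mid 0.8 [273.2 185.6] box 259 177 27 26 ell [array([272.1, 189.2]), array([24.6, 26.1]), np.float64(74.7)]
```

View pics/collar.png

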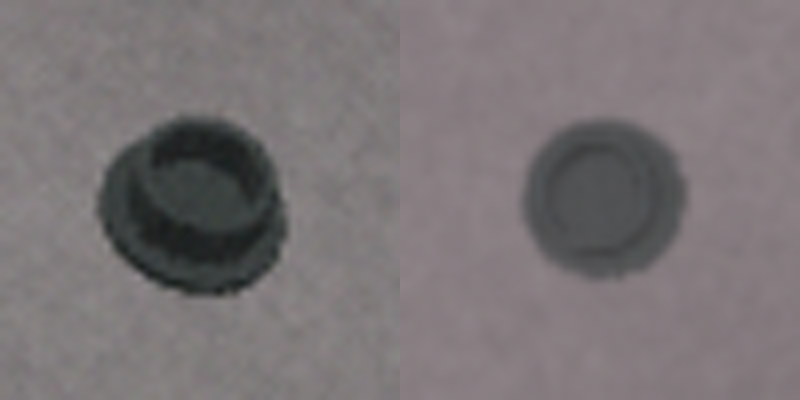

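View pics/fix.png

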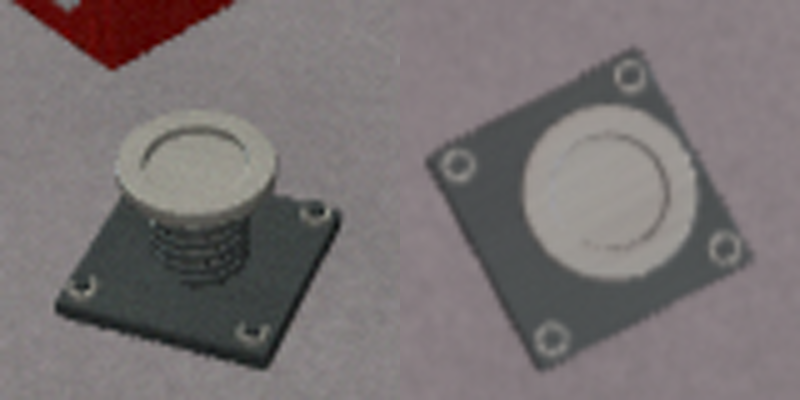

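View pics/flask.png

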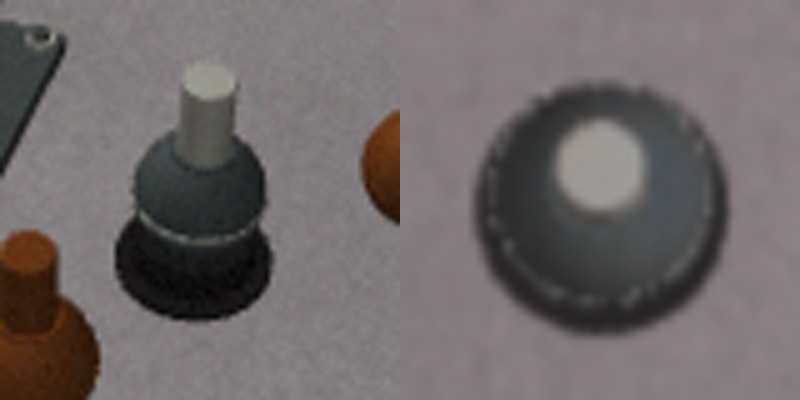

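```bash
cat >> h.py <<'E'
def wray(p,u,v):
    R=np.array(p["R"]);t=np.array(p["t"])
    x=np.array([u-p["cx"],v-p["cy"]])/p["fx"]; r=np.hypot(*x)
    d=np.array([*(x/r*np.sin(r)),np.cos(r)]) if r>0 else np.array([0,0,1.])
    return -R.T@t,R.T@d
def watz(p,u,v,z):
    o,d=wray(p,u,v); return o+(z-o[2])/d[2]*d
def wproj(p,X):
    c=np.array(p["R"])@np.array(X)+np.array(p["t"]); r=np.hypot(c[0],c[1]); th=np.arctan2(r,c[2])
    return p["cx"]+p["fx"]*th*c[0]/r, p["cy"]+p["fy"]*th*c[1]/r
E
python3 - <<'E'
from h import *
p=env.get_image("top")
for n,u,v,z in (("collar",174.2,235.3,.006),("carrier",353.4,227.8,.091),("flasktop",275.6,234.1,.147),("ball",275.5,237.5,.06)):print(n,atz(p,u,v,z).round(4))
p=env.get_image("scene")
for n,u,v,z in (("flange",387.9,281.5,.003),("hubtop",364+205/8-.5,256+173/8-.5,.026),("carrier",215+195/5-.5,130+161/5-.5,.091),("flasktop",270+209/5-.5,165+83/5-.5,.147)):print(n,atz(p,u,v,z).round(4))
p=env.get_image("wrist");print(np.array(p["R"]).round(3))
E
```

```text
collar [0.5047 0.2538 0.006 ]
carrier [ 0.5068 -0.2496  0.091 ]
flasktop [ 0.4875 -0.0383  0.147 ]
ball [ 0.4875 -0.0376  0.06  ]
flange [0.5001 0.2552 0.003 ]
hubtop [0.5028 0.2549 0.026 ]
carrier [ 0.5054 -0.2487  0.091 ]
flasktop [ 0.4879 -0.0352  0.147 ]
[[ 0.443  0.897 -0.   ]
 [ 0.857 -0.423  0.296]
 [ 0.265 -0.131 -0.955]]
```

Request:
{"api": "play_rows", "payload": {"deltas": [[15,-33,0,0],[30,-66,0,0],[46,-99,0,0],[61,-132,0,0],[76,-165,-10,0],[92,-198,-20,0],[107,-231,-35,0],[122,-264,-50,0],[137,-297,-65,0],[153,-330,-80,0],[168,-363,-95,0],[183,-395,-100,0],[183,-395,-100,0],[183,-395,-100,0],[183,-395,-100,0]], "grip": 1}}

```text
time: 2.75
tool_pos: [0.5043, 0.2554, 0.1315]
tcp_rot: [0.601, -0.373, 0.6, 0.373]
force: [-0.5, 0.2, -0.1]
gripper_width: 0.0854
```

```bash
python3 - <<'E'
from h import *
p=env.get_image("wrist"); s=env.read_state(); print(s["time"],s["tool_pos"],s["force"]); 
cv2.imwrite("pics/w1.png",p["img"])
np.save("w1.npy",p,allow_pickle=True)
for k in ("collar_mid",):
    for r in env.cut_out(k,p)[:4]:
        m=r["pixels"].astype(np.uint8); c=max(cv2.findContours(m,0,1)[0],key=len); e=cv2.fitEllipse(c)
        print(r["confidence"],e, watz(p,*e[0],.006))
E
```

```text
2.8 [0.50396941 0.25625909 0.13158954] [0.43964343 0.82960492 0.82112099]
0.61 ((278.4638977050781, 201.4580841064453), (64.5899429321289, 66.17526245117188), 95.93309020996094) [0.50138194 0.25350623 0.006     ]
```

View pics/w1.png

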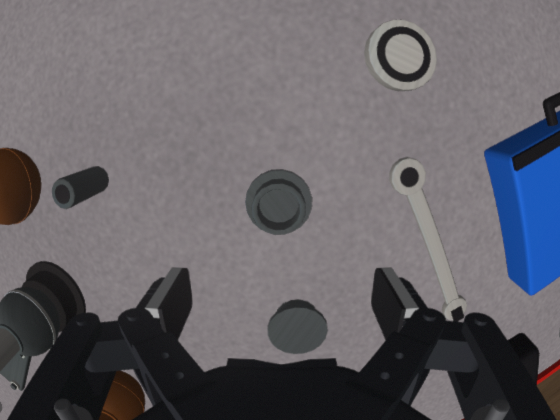

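Request:
{"api": "play_rows", "payload": {"deltas": [[-1,-1,-30,0],[-2,-2,-65,0],[-2,-2,-95,0],[-2.5,-2,-115,0],[-2.5,-2,-125,0],[-2.5,-2,-125,0],[-2.5,-2,-125,0]]}}

```text
time: 3.43
tool_pos: [0.5011, 0.2555, 0.0069]
tcp_rot: [0.6, -0.374, 0.6, 0.374]
force: [0.7, -0.2, 0.4]
gripper_width: 0.0856
```

Request:
{"api": "play_rows", "payload": {"deltas": [[0,0,0,0],[0,0,0,0],[0,0,0,0],[0,0,0,0],[0,0,0,0],[0,0,0,0],[0,0,0,0],[0,0,0,0],[0,0,0,0],[0,0,0,0]], "grip": -1, "newtons": 50}}

```text
time: 4.27
tool_pos: [0.5016, 0.2558, 0.0082]
tcp_rot: [0.601, -0.374, 0.599, 0.374]
force: [-1.5, -0.7, 9.1]
gripper_width: 0.0418
```

```bash
python3 - <<'E'
from h import *
p=env.get_image("wrist"); s=env.read_state(); print(s["time"],s["tool_pos"],s["force"],s["gripper_width"]); 
cv2.imwrite("pics/w2.png",p["img"])
E
```

```text
4.3167 [0.5015943  0.25584497 0.00824873] [-1.19741692 -0.34105222  9.07832729] 0.04148155903649884
```

View pics/w2.png

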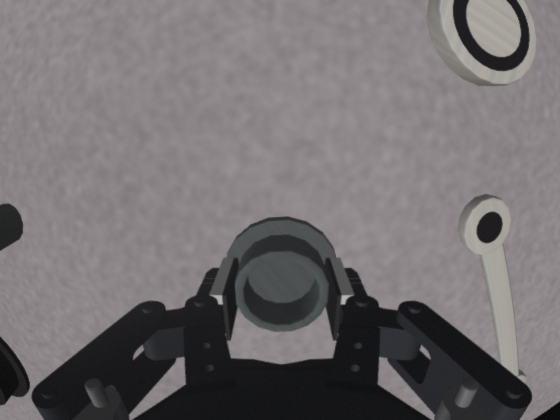

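Request:
{"api": "play_rows", "payload": {"deltas": [[0,0,5,0],[0,0,20,0],[0,0,45,0],[0,0,80,0],[0,0,115,0],[0,0,150,0],[0,0,170,0],[0,0,170,0],[0,0,170,0]]}}

```text
time: 5.07
tool_pos: [0.5021, 0.256, 0.18]
tcp_rot: [0.602, -0.374, 0.598, 0.374]
force: [-0.4, -0.8, -1.9]
gripper_width: 0.0414
```

```bash
python3 - <<'E'
from h import *
p=env.get_image("wrist"); s=env.read_state(); print(s["time"],s["tool_pos"],s["force"],s["gripper_width"]); 
cv2.imwrite("pics/w3.png",cv2.resize(p["img"][180:360,180:400],None,fx=3.5,fy=3.3,interpolation=cv2.INTER_CUBIC))
zb=s["tool_pos"][2]-.0082
for name,u,v,z in (("hub",282,290,.026),):
  print(watz(p,u,v,zb+z)-s["tool_pos"])
c=s["tool_pos"].copy()
for h,r in ((.006,.029),(.026,.022),(.026,.017)):
  pts=np.array([wproj(p,[c[0]+r*np.cos(a),c[1]+r*np.sin(a),zb+h]) for a in np.linspace(0,6.28,40)])
  print(h,r,pts.min(0).round(1),pts.max(0).round(1))
E
```

```text
5.1167 [0.50141472 0.25562404 0.17863743] [-0.51330969  0.81474208 -0.3212861 ] 0.041445536472403344
[ 0.00091907 -0.00025605  0.0178    ]
0.006 0.029 [224.  212.9] [338.6 315. ]
0.026 0.022 [232.5 243.1] [330.5 327. ]
0.026 0.017 [243.6 253.9] [319.5 318.8]
```

View pics/w3.png

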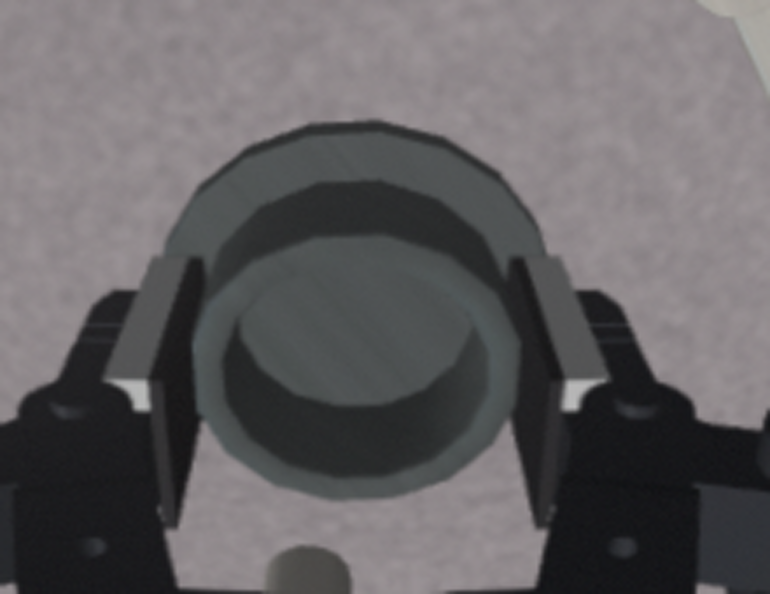

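Request:
{"api": "play_rows", "payload": {"deltas": [[0,-20,20,0],[0,-50,40,0],[0,-85,50,0],[1,-125,50,0],[1,-165,50,0],[1,-205,50,0],[2,-245,50,0],[2,-285,50,0],[2,-325,50,0],[3,-365,50,0],[3,-405,45,0],[3,-440,30,0],[3.5,-470,10,0],[3.5,-495,-10,0],[3.5,-504,-30,0],[3.5,-504,-35,0],[3.5,-504,-35,0],[3.5,-504,-35,0],[3.5,-504,-35,0]]}}

```text
time: 6.7
tool_pos: [0.5054, -0.247, 0.1443]
tcp_rot: [0.601, -0.374, 0.598, 0.375]
force: [0.5, -0.5, -0.4]
gripper_width: 0.0415
```

```bash
python3 - <<'E'
from h import *
p=env.get_image("wrist"); s=env.read_state(); print(s["time"],s["tool_pos"],s["force"],s["gripper_width"],s["joints"]); 
cv2.imwrite("pics/w4.png",cv2.resize(p["img"][140:380,130:430],None,fx=2.5,fy=2.5,interpolation=cv2.INTER_CUBIC))
c=[.506,-.249]
for z,r in ((.091,.048),(.091,.0315),(.085,.0315)):
  pts=np.array([wproj(p,[c[0]+r*np.cos(a),c[1]+r*np.sin(a),z]) for a in np.linspace(0,6.28,40)])
  print(z,r,((pts.min(0)-[130,140])*2.5).round(1),((pts.max(0)-[130,140])*2.5).round(1))
q=env.get_image("scene"); t=env.get_image("top")
cv2.imwrite("pics/s4.png",np.hstack([cv2.resize(i["img"][y-40:y+40,x-40:x+40],(400,400),interpolation=2) for i,x,y in ((q,255,160),(t,353,230))]))
E
```

```text
6.75 [ 0.50563932 -0.24715847  0.14456183] [-0.1318675  -0.49281702 -0.02855741] 0.04154395252993487 [ 0.34784537  0.52138687  0.01164415  2.05512258 -0.01785673  0.56261048
  1.48996449]
0.091 0.048 [190.7  53.4] [556.9 396.2]
0.091 0.0315 [252.8 119.5] [495.1 345.6]
0.085 0.0315 [255.9 114.2] [492.  335.3]
```

View pics/w4.png

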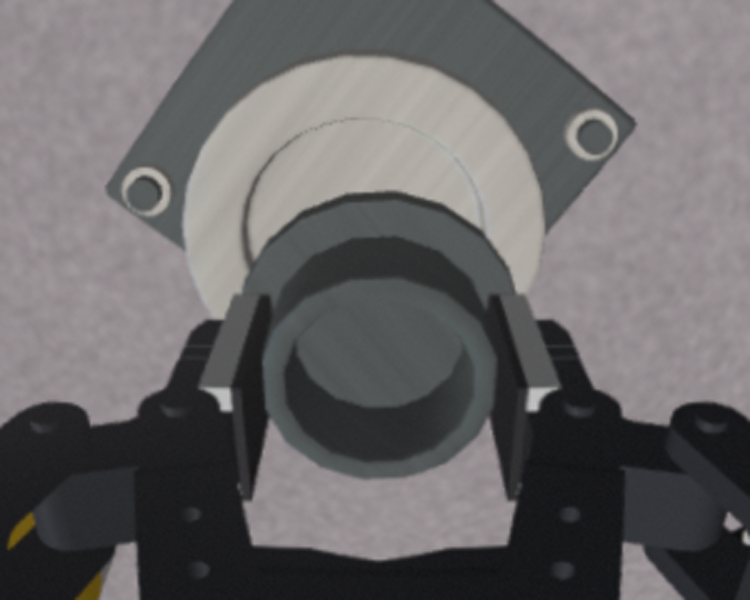

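View pics/s4.png

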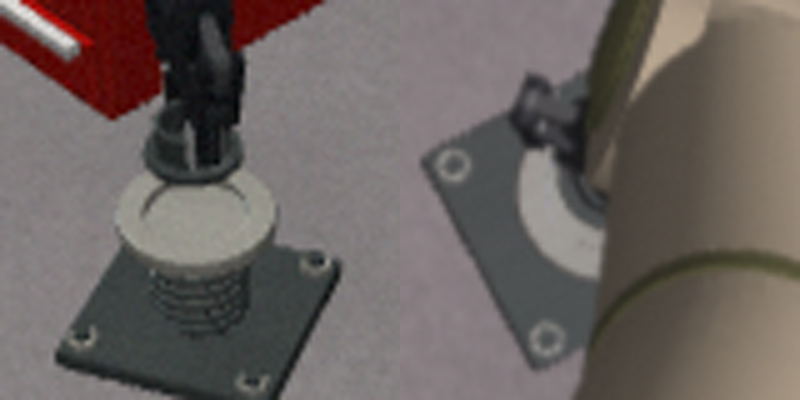

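```bash
python3 - <<'E'
from h import *
from scipy.optimize import least_squares
p=env.get_image("wrist"); s=env.read_state(); T=s["tool_pos"]; print(T, s["time"])
o=-np.array(p["R"]).T@np.array(p["t"]); print("cam-TCP",o-T)
d=np.array([.897,-.443]); j=np.array([.443,.897])
a=np.linspace(0,2*np.pi,73)
def ring(c,r,z): 
    pts=np.array([wproj(p,[c[0]+r*np.cos(t),c[1]+r*np.sin(t),z]) for t in a]); return pts.min(0),pts.max(0)
def f(x,full=True):
    c=T[:2]+d*x[0]/1e3; zb=T[2]-.0082+x[1]/1e3; k=x[2]
    lo,hi=ring(c,.022*k,zb+.026); b=ring(c,.029*k,zb)[0][1]; t=ring(c,.029*k,zb+.006)[0][1]
    return [lo[1]-251.2,hi[1]-331.2,hi[0]-lo[0]-92.8,b-216.8,t-220.4]
r=least_squares(f,[0,0,1]);print(r.x,r.fun)
for z in (0,-2,2):
  r=least_squares(lambda x:f([x[0],z,x[1]]),[0,1]);print(z,r.x,np.round(r.fun,1))
# pocket fit
def g(x):
    c=T[:2]+d*x[0]/1e3+j*x[1]/1e3
    l,h=ring(c,.048*x[2],.091); m,n=ring(c,.0315*x[2],.091)
    return [l[0]-(130+185/2.5),h[0]-(130+545/2.5),l[1]-(140+54/2.5),m[0]-(130+243/2.5),n[0]-(130+487/2.5),m[1]-(140+119/2.5)]
r=least_squares(g,[0,0,1]);print("pocket rel TCP d,j",r.x,np.round(r.fun,1))
cv2.imwrite("pics/w5.png",cv2.resize(p["img"][190:345,200:360],None,fx=4.8,fy=3.8,interpolation=cv2.INTER_CUBIC))
E
```

```text
[ 0.50548476 -0.24772718  0.14458753] 6.9
cam-TCP [-0.06794575  0.03220742  0.1425059 ]
[-1.20540494  5.02012475  0.91232908] [ 0.45510223 -0.59652667  0.47262068 -0.22732455  0.27407178]
0 [1.76523302 0.95228813] [ 0.1 -0.7  0.7  0.1  0.5]
-2 [2.94840485 0.96821252] [-0.  -0.8  0.8  0.2  0.6]
2 [0.58188326 0.93636644] [ 0.2 -0.7  0.6 -0.   0.4]
pocket rel TCP d,j [ 1.23950218 -3.71207711  0.9913156 ] [-0.5  0.6 -0.1  0.8 -0.9  0.1]
```

View pics/w5.png

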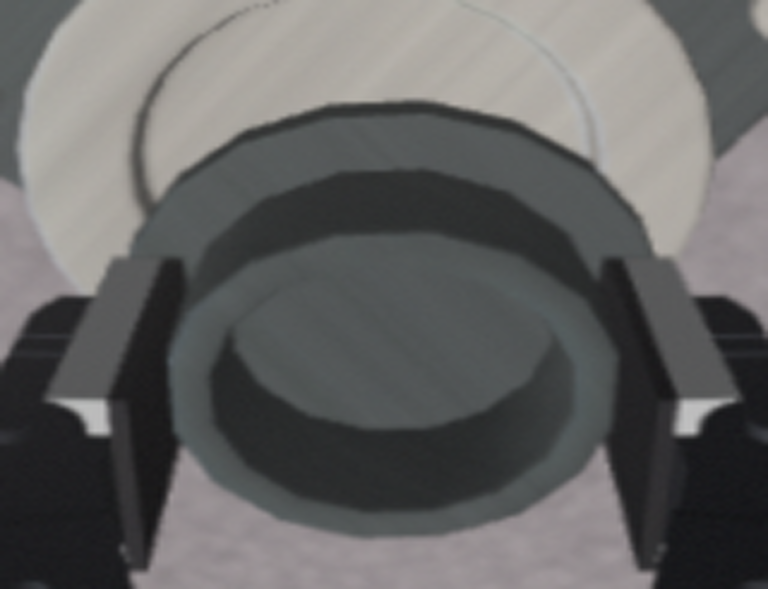

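Request:
{"api": "play_rows", "payload": {"deltas": [[-2,-3,-5,0],[-2,-3,-15,0],[-2,-3,-25,0],[-2,-3,-35,0],[-2,-3,-42,0],[-2,-3,-42,0],[-2,-3,-42,0],[-2,-3,-42,0]]}}

```text
time: 7.57
tool_pos: [0.5036, -0.2507, 0.1025]
tcp_rot: [0.601, -0.375, 0.598, 0.374]
force: [-0.0, -0.1, 0.2]
gripper_width: 0.0413
```

```bash
cat > look.py <<'E'
from h import *
import sys
n=sys.argv[1]
p=env.get_image("wrist"); s=env.read_state(); print(s["time"],s["tool_pos"],s["force"],s["gripper_width"]); 
q=env.get_image("scene")
cv2.imwrite(f"pics/{n}.png",np.hstack([cv2.resize(p["img"][150:350,190:380],(420,442),interpolation=2),cv2.resize(q["img"][120:200,220:290],(380,434),interpolation=2)[:442] if 0 else cv2.resize(q["img"][120:200,220:290],(380,442),interpolation=2)]))
E
python3 look.py w6
```

```text
7.6167 [ 0.50370166 -0.25080608  0.10275913] [-0.13416401 -0.19541838 -0.13281607] 0.04169439052040506
```

View pics/w6.png

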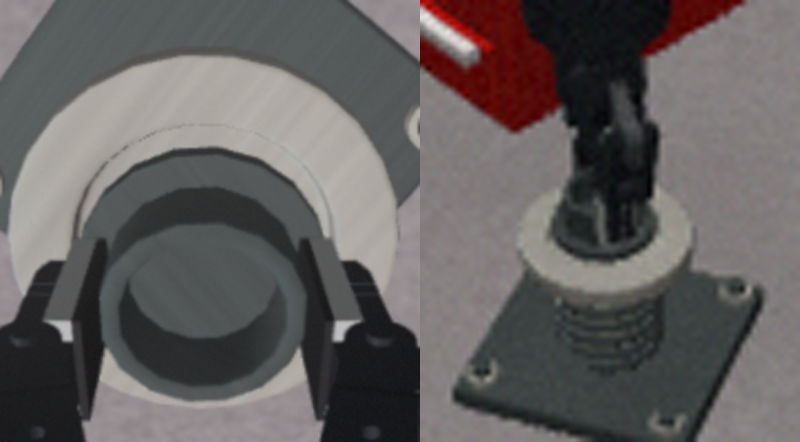

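```bash
python3 - <<'E'
from h import *
from scipy.optimize import least_squares
p=env.get_image("wrist"); s=env.read_state(); T=s["tool_pos"]
d=np.array([.897,-.443]); j=np.array([.443,.897]); a=np.linspace(0,2*np.pi,73)
def ring(c,r,z): 
    pts=np.array([wproj(p,[c[0]+r*np.cos(t),c[1]+r*np.sin(t),z]) for t in a]); return pts.min(0),pts.max(0)
def g(x):
    c=T[:2]+d*x[0]/1e3+j*x[1]/1e3
    l,h=ring(c,.048*x[2],.091); m,n=ring(c,.0315*x[2],.091)
    S=2.2105
    return [l[0]-(190+10/S),h[0]-(190+398/S),l[1]-(150+55/2.21),m[0]-(190+75/S),n[0]-(190+333/S),m[1]-(150+125/2.21)]
r=least_squares(g,[0,0,1]);print("pocket rel TCP d,j",r.x,np.round(r.fun,1))
for k in (.96,.98,1):
  r=least_squares(lambda x:[ring(T[:2]+d*x[0]/1e3,.029*k,T[2]-.0082)[0][1]-217],[0]);print(k,r.x)
E
```

```text
pocket rel TCP d,j [ 1.05883143 -0.03302503  0.98290516] [-0.   0.  -0.3  0.1 -0.1  0.3]
0.96 [1.97850885]
0.98 [2.55815479]
1 [3.13780075]
```

Request:
{"api": "play_rows", "payload": {"deltas": [[-1,0.5,0,0],[-1,0.5,-3,0],[-1,0.5,-6,0],[-1,0.5,-9,0],[-1,0.5,-9,0],[-1,0.5,-9,0],[-1,0.5,-9,0]]}}

```text
time: 8.3
tool_pos: [0.5027, -0.2503, 0.0939]
tcp_rot: [0.601, -0.375, 0.598, 0.374]
force: [0.3, -0.4, -0.8]
gripper_width: 0.0414
```

```bash
python3 look.py w7
```

```text
8.35 [ 0.50270131 -0.2502944   0.0939338 ] [-0.59775502 -1.04016765 -0.9758321 ] 0.04178513993866935
```

View pics/w7.png

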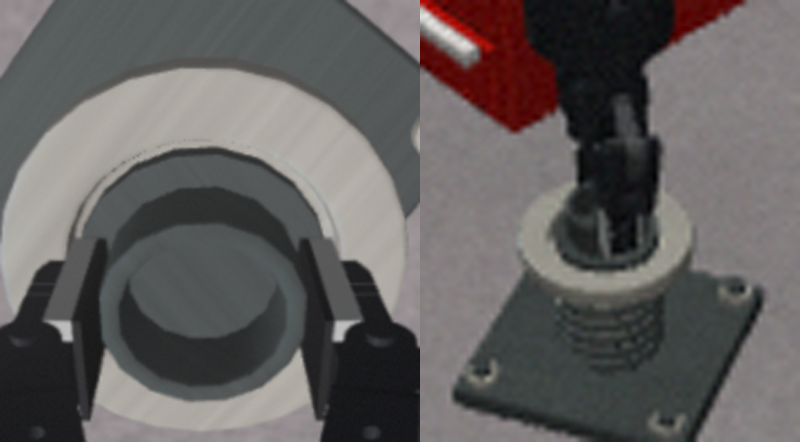

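Request:
{"api": "play_rows", "payload": {"deltas": [[0,0,-1,0],[0,0,-1.5,0],[0,0,-1.5,0],[0,0,-1.5,0]]}}

```text
time: 8.73
tool_pos: [0.5029, -0.2504, 0.0927]
tcp_rot: [0.602, -0.375, 0.598, 0.374]
force: [-0.2, 0.2, 2.1]
gripper_width: 0.0414
```

Request:
{"api": "play_rows", "payload": {"deltas": [[0,0,0,0],[0,0,0,0],[0,0,1,0],[0,0,3,0],[0,0,6,0],[0,0,10,0],[0,0,25,0],[0,0,50,0],[0,0,80,0],[0,0,80,0],[0,0,80,0]], "grip": 1}}

```text
time: 9.65
tool_pos: [0.5037, -0.2508, 0.1746]
tcp_rot: [0.602, -0.376, 0.597, 0.373]
force: [-0.7, 1.2, -0.1]
gripper_width: 0.0852
```

```bash
python3 look.py w8
```

```text
9.7 [ 0.50305056 -0.25044607  0.17336463] [0.40707463 0.48560003 0.28791881] 0.08560790990041833
```

View pics/w8.png

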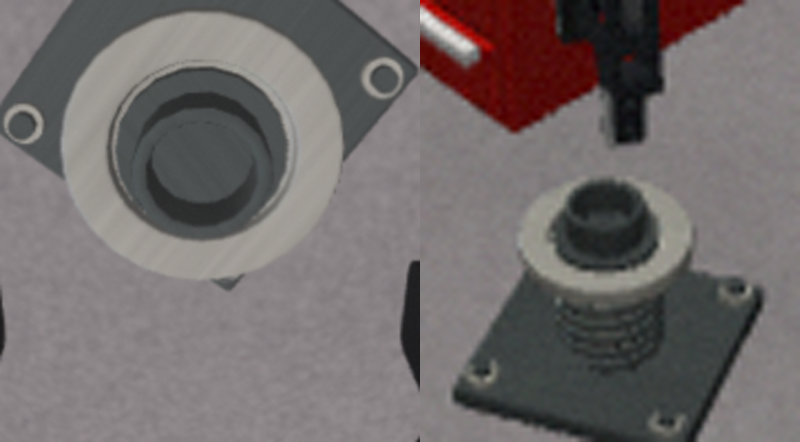

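Request:
{"api": "play_rows", "payload": {"deltas": [[0,0,20,0],[-1,25,40,0],[-3,60,45,0],[-6,95,45,0],[-9,130,45,0],[-12,165,45,0],[-15,200,45,0],[-15,213,45,0],[-15,213,45,0],[-15,213,45,0]]}}

```text
time: 10.58
tool_pos: [0.4872, -0.0367, 0.2167]
tcp_rot: [0.601, -0.375, 0.598, 0.375]
force: [1.1, -0.2, -0.2]
gripper_width: 0.0856
```

```bash
python3 - <<'E'
from h import *
p=env.get_image("wrist"); s=env.read_state(); T=s["tool_pos"]; print(s["time"],T,s["force"])
cv2.imwrite("pics/w9.png",p["img"])
for r in env.cut_out("flask_mid",p)[:3]:
    c=max(cv2.findContours(r["pixels"].astype(np.uint8),0,1)[0],key=len); print(r["confidence"],cv2.boundingRect(c))
a=np.linspace(0,2*np.pi,73); c=[.4877,-.037]
pts=np.array([wproj(p,[c[0]+.015*np.cos(t),c[1]+.015*np.sin(t),.147]) for t in a]); print("top pred",pts.min(0),pts.max(0))
np.save("w9.npy",[p],allow_pickle=True)
E
```

```text
10.6333 [ 0.48728047 -0.03776166  0.21684857] [ 0.54142533 -0.7125827   0.05072965]
0.74 (304, 261, 67, 91)
0.72 (237, 154, 82, 90)
0.39 (483, 175, 39, 44)
top pred [260.23343745 204.88203145] [303.47852199 245.6252493 ]
```

View pics/w9.png

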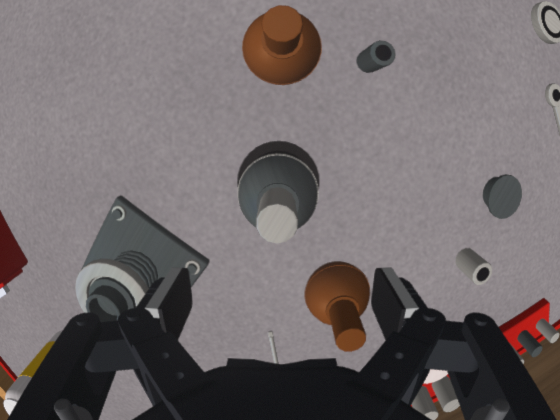

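Request:
{"api": "play_rows", "payload": {"deltas": [[-2,-1,-20,0],[-2,-1,-50,0],[-2,-1,-80,0],[-2,-1,-105,0],[-2,-1,-111,0],[-2,-1,-111,0],[-2,-1,-111,0]]}}

```text
time: 11.27
tool_pos: [0.4854, -0.0402, 0.1062]
tcp_rot: [0.601, -0.374, 0.599, 0.373]
force: [0.9, 0.7, 0.1]
gripper_width: 0.0855
```

```bash
python3 - <<'E'
from h import *
p=env.get_image("wrist"); s=env.read_state(); print(s["time"],s["tool_pos"],s["force"])
cv2.imwrite("pics/w10.png",p["img"])
E
```

```text
11.3167 [ 0.48588404 -0.04002949  0.10686761] [-0.34269902  0.68585988 -0.51366216]
```

View pics/w10.png

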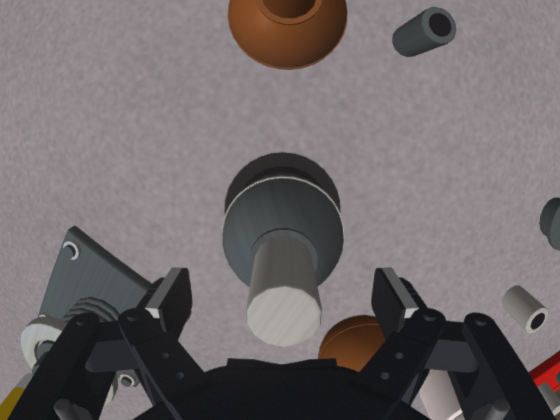

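```bash
python3 - <<'E'
from h import *
p=env.get_image("wrist"); s=env.read_state(); T=s["tool_pos"]
e=watz(p,284.5,310,.147)-T; print(s["time"],T,"d",e[:2]@[.897,-.443]*1e3,"j",e[:2]@[.443,.897]*1e3)
E
```

```text
11.3667 [ 0.48608044 -0.03982571  0.10719301] d -4.965009183541915 j 0.19413331695915795
```

Request:
{"api": "play_rows", "payload": {"deltas": [[0,0,0,0],[0,0,0,0],[0,0,0,0],[0,0,0,0],[0,0,0,0],[0,0,0,0],[0,0,0,0],[0,0,0,0],[0,0,0,0],[0,0,0,0]], "grip": -1, "newtons": 80}}

```text
time: 12.2
tool_pos: [0.4863, -0.0398, 0.1077]
tcp_rot: [0.602, -0.375, 0.598, 0.373]
force: [-1.2, -0.7, 6.4]
gripper_width: 0.0285
```

Request:
{"api": "play_rows", "payload": {"deltas": [[0,0,5,0],[0,0,15,0],[0,0,35,0],[0,0,65,0],[0,0,95,0],[0,-5,115,0],[1,-25,125,0],[4,-55,130,0],[8,-90,130,0],[12,-125,130,0],[16,-160,130,0],[19,-190,130,0],[22,-208,130,0],[22,-213,130,0],[22,-213,130,0],[22,-213,130,0]]}}

```text
time: 13.53
tool_pos: [0.5078, -0.2518, 0.2373]
tcp_rot: [0.602, -0.374, 0.598, 0.374]
force: [-0.6, 0.8, -3.6]
gripper_width: 0.0283
```

```bash
cat > look2.py <<'E'
from h import *
import sys
p=env.get_image("wrist"); s=env.read_state(); T=s["tool_pos"]; print(s["time"],T,s["force"],s["gripper_width"])
q=env.get_image("scene")
cv2.imwrite(f"pics/{sys.argv[1]}.png",np.hstack([p["img"][150:400,90:470],cv2.resize(q["img"][90:200,190:310],(273,250),interpolation=2)]))
E
python3 look2.py w11
```

```text
13.5833 [ 0.50799349 -0.25125798  0.23741718] [-0.23428894  0.14767971 -4.50859852] 0.028257279071536124
```

View pics/w11.png

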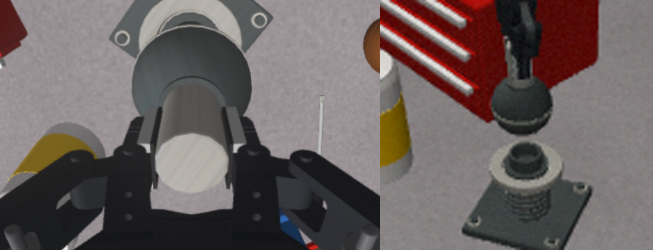

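```bash
python3 - <<'E'
from h import *
q=env.get_image("scene");p=env.get_image("wrist");s=env.read_state();T=s["tool_pos"]
d=np.array([.897,-.443]);j=np.array([.443,.897])
print("pocket rel TCP",(np.array([.5046,-.2513])-T[:2])@np.c_[d,j]*1e3)
b=atz(q,252.4-.3,135.3-.3,T[2]-.1077+.022+.038);h=atz(q,253.3-.3,158.2-.3,.111)
print("scene ball",b,"hub",h,"diff dj",(b-h)[:2]@np.c_[d,j]*1e3)
e=watz(p,90+193,150+163,T[2]-.1077+.147)-T; print("neck top wrist rel TCP",e[:2]@np.c_[d,j]*1e3)
# ball silhouette far top for offset
for off in (-6,-4,-2,0,2):
    C=np.r_[T[:2]+d*off/1e3,T[2]-.1077+.06]
    v=np.random.default_rng(0).normal(size=(4000,3));v/=np.linalg.norm(v,axis=1)[:,None]
    pts=np.array([wproj(p,C+.038*x) for x in v]); print(off,pts.min(0).round(1)-[90,150],pts.max(0).round(1)-[90,150])
cv2.imwrite("pics/s12.png",cv2.resize(q["img"][100:190,210:310],(780,702),interpolation=2)[:600])
cv2.imwrite("pics/w12.png",cv2.resize(p["img"][150:350,200:360],(640,800),interpolation=2)[:600])
E
```

```text
pocket rel TCP [-3.39864946 -1.64204172]
scene ball [ 0.5060965  -0.24803803  0.19000536] hub [ 0.50999095 -0.24452066  0.111     ] diff dj [-1.93513061 -4.88032491]
neck top wrist rel TCP [-3.10063212  0.00767235]
-6 [130.3  16.2] [253.2 139.1]
-4 [130.5  19.4] [253.  141.9]
-2 [130.7  22.7] [252.8 144.7]
0 [130.9  25.8] [252.6 147.4]
2 [131.1  29. ] [252.3 150.1]
```

View pics/s12.png

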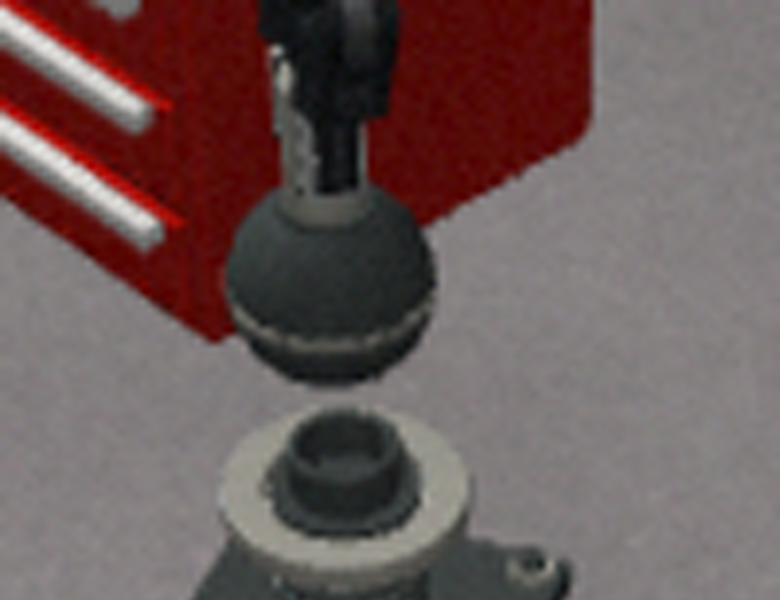

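View pics/w12.png

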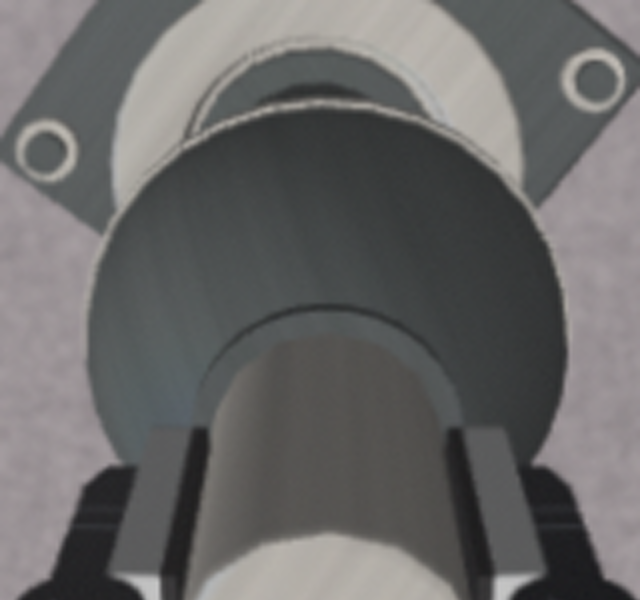

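```bash
python3 - <<'E'
from h import *
q=env.get_image("scene");s=env.read_state();T=s["tool_pos"];print(T)
d=np.array([.897,-.443]);j=np.array([.443,.897])
b=atz(q,252.0,135.4,T[2]-.1077+.022+.038);h=atz(q,253.7,155.9,.111);c=atz(q,210+345/7.8-.5,100+491/7.8-.5,.091)
print("scene ball",b,"hub",h,"carr",c,"diff dj",(b-h)[:2]@np.c_[d,j]*1e3)
print(proj(q,[.5046,-.2513,.111]),proj(q,[.5046,-.2513,.091]))
E
```

```text
[ 0.50845077 -0.25155425  0.23776681]
scene ball [ 0.50756132 -0.24679987  0.19006681] hub [ 0.50247541 -0.24987991  0.111     ] carr [ 0.50712907 -0.24565004  0.091     ] diff dj [3.19760185 5.01585453]
(np.float64(252.84183351255447), np.float64(155.995036133623)) (np.float64(253.10629878841638), np.float64(161.16064400021557))
```

Request:
{"api": "play_rows", "payload": {"deltas": [[-2,-1,-5,0],[-4,-1.5,-12,0],[-4,-1.5,-20,0],[-4,-1.5,-28,0],[-4,-1.5,-35,0],[-4,-1.5,-38,0],[-4,-1.5,-38,0],[-4,-1.5,-38,0]]}}

```text
time: 14.45
tool_pos: [0.5045, -0.2531, 0.1995]
tcp_rot: [0.602, -0.375, 0.598, 0.374]
force: [-0.3, 0.5, -2.8]
gripper_width: 0.0282
```

```bash
cat > look3.py <<'E'
from h import *
import sys
p=env.get_image("wrist"); s=env.read_state(); T=s["tool_pos"]; print(s["time"],T,s["force"],s["moment"],s["gripper_width"])
q=env.get_image("scene")
cv2.imwrite(f"pics/{sys.argv[1]}.png",np.hstack([cv2.resize(p["img"][150:350,200:360],(400,500),interpolation=2),cv2.resize(q["img"][100:200,215:295],(400,500),interpolation=2)]))
E
python3 look3.py w13
```

```text
14.5 [ 0.50463425 -0.25313661  0.1998053 ] [ 0.24378618 -0.53073432 -3.51514388] [ 0.00668049 -0.03958378  0.03710732] 0.028151683554762948
```

View pics/w13.png

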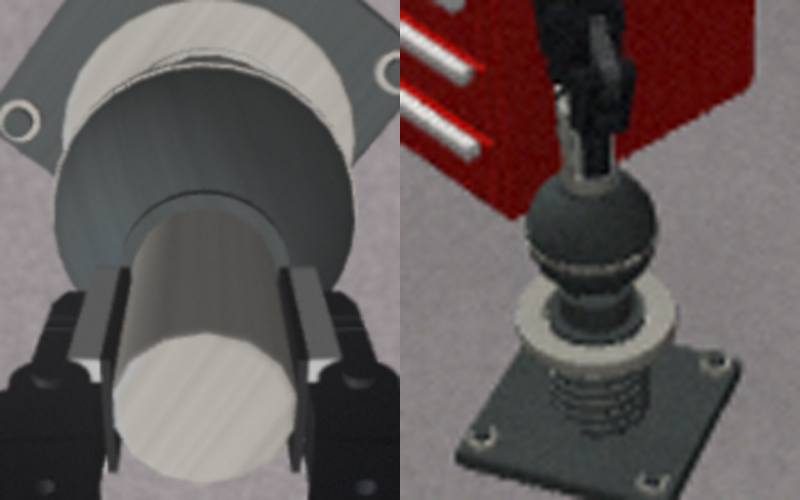

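Request:
{"api": "play_rows", "payload": {"deltas": [[0.5,1,-3,0],[0.5,1,-6,0],[0.5,1,-9,0],[0.5,1,-12,0],[0.5,1,-15,0],[0.5,1,-18,0],[0.5,1,-18,0],[0.5,1,-18,0]]}}

```text
time: 15.22
tool_pos: [0.5055, -0.2522, 0.1821]
tcp_rot: [0.602, -0.375, 0.597, 0.373]
force: [0.6, 1.1, 2.6]
gripper_width: 0.0286
```

```bash
python3 look3.py w14
```

```text
15.2667 [ 0.50551539 -0.25217141  0.18217171] [1.19388153 1.26648563 3.09503037] [ 0.22792651 -0.21495254  0.03773802] 0.028119553794143704
```

View pics/w14.png

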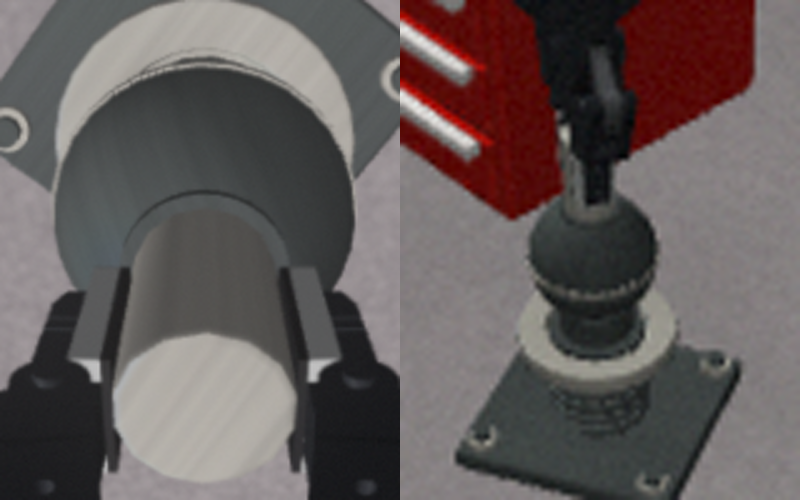

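Request:
{"api": "play_rows", "payload": {"deltas": [[0.5,0.5,-3,0],[1,1,-6,0],[1,1,-9,0],[1,1,-11,0],[1,1,-13,0],[1,1,-14,0],[1,1,-14,0],[1,1,-14,0],[1,1,-14,0],[1,1,-14,0]]}}

```text
time: 16.15
tool_pos: [0.506, -0.2519, 0.1683]
tcp_rot: [0.602, -0.375, 0.598, 0.373]
force: [-2.0, -2.4, 7.8]
gripper_width: 0.0284
```

```bash
python3 look3.py w15
```

```text
16.2 [ 0.50602849 -0.25189744  0.16828889] [-3.41167483 -1.50956392  7.73546142] [-0.55178676  0.67826243 -0.00584286] 0.028316007290527797
```

View pics/w15.png

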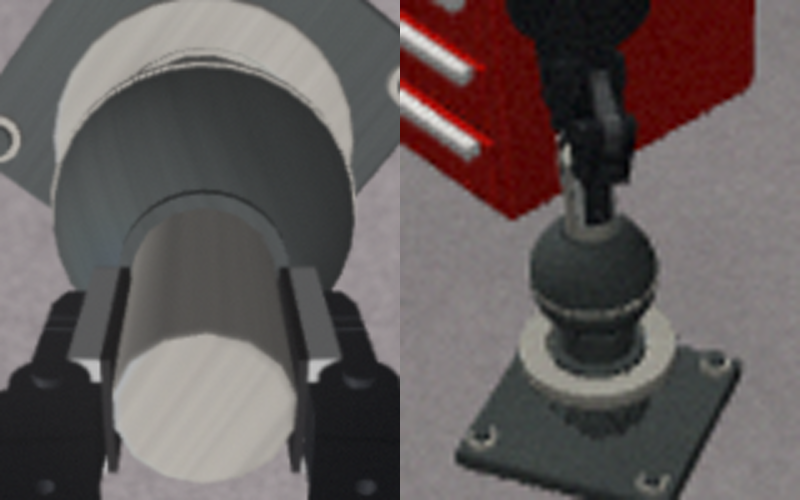

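Request:
{"api": "play_rows", "payload": {"deltas": [[-0.5,-0.5,0,0],[-0.5,-0.5,0,0],[-0.5,-0.5,0,0],[-0.5,-0.5,0,0],[-0.5,-0.5,0,0]]}}

```text
time: 16.67
tool_pos: [0.5058, -0.2523, 0.1684]
tcp_rot: [0.602, -0.375, 0.598, 0.373]
force: [-1.3, 0.9, 7.8]
gripper_width: 0.0285
```

```bash
python3 - <<'E'
from h import *
q=env.get_image("scene"); s=env.read_state(); print(s["time"],s["tool_pos"],s["force"],s["qvel"].round(4).max())
old=cv2.imread("pics/scene0.png")
cv2.imwrite("pics/c16.png",np.hstack([cv2.resize(i[130:200,225:285],(390,455),interpolation=2) for i in (old,q["img"])]))
for z in (.091,.066,.061): print(z,[ (np.array(proj(q,[.5046+.048*np.cos(a),-.2513+.048*np.sin(a),z]))-[225,130])*6.5 for a in (.6,)], (np.array(proj(q,[.5046,-.2513,z]))-[225,130])*6.5)
E
```

```text
16.7167 [ 0.50577368 -0.25222748  0.16840779] [-0.52659851  0.89640809  6.96685488] 0.0007
0.091 [array([156.66493268, 271.46451058])] [182.69094212 202.544186  ]
0.066 [array([159.21832724, 312.30663559])] [184.7807988  243.36383626]
0.061 [array([159.71944844, 320.32218283])] [185.19115229 251.37897255]
```

View pics/c16.png

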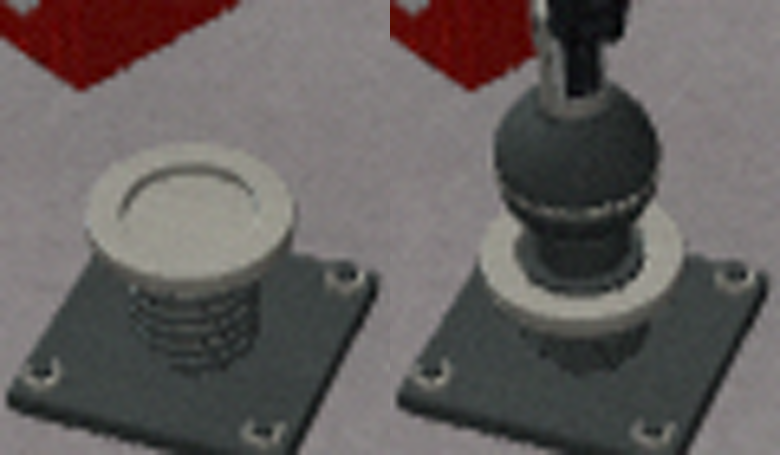

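```bash
python3 - <<'E'
from h import *
print(env.job_done()); s=env.read_state(); print(s["time"],s["tool_pos"],s["force"])
E
```

```text
the job is handed in; nothing more can be done
None
the job is handed in; nothing more can be done
```

The collar is in the pocket, flange down, and released. The accumulator sits in it, held by its neck and pressed down, and I handed the job in at about 16.7 s in that pose. The hand-in gave no verdict.

**Last checks**
- **Carrier depth:** the scene picture shows it about 24.5 mm below rest. The rise in vertical wrist force since before contact (about 10.5 to 11.3 N) suggests about 24–26 mm, assuming the listed spring and an 80 g collar. Both are inside 19.5–31.5 mm and clear of the bottom stop.
- **Collar:** it looks flush in the pocket, with its flange centred in the carrier to within about 2 mm in the picture.
- **Push and stillness:** the wrist force was about 7–8 N upward with only about 1 N sideways. The arm was still and the fingers touched only the neck.

**Disagreements**
- **Camera positions:** the scene and wrist cameras differed by up to about 3 mm on where the ball stood relative to the collar. I aimed between them and adjusted until the side force dropped.
- **Tilt:** the wrist picture hinted at about 0.05 rad of tilt in the accumulator, within the 0.15 rad allowed. I did not measure it separately.
- **Grip widths:** the gripper read 41.5 mm on the 44 mm hub and 28.4 mm on the 30 mm neck. Both grips held.
- **Other things on the bench:** I did not re-measure their positions at the end. The moves were planned to pass clear of them, and no unexpected force showed up.

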